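Unsnap the filter cover of the overspray extractor

ROBOT

A 6-joint arm with a two-finger parallel gripper is mounted at the origin on the work surface. World frame = base frame: x ahead of the robot, y to its left, z up, the work surface at z = 0. Lengths are in m, angles in rad, forces in N, time in s.
With the tool pointing down it reaches from about 0.375 to 0.75 m from the base axis. Payload 9 kg.
Tool frame: the origin (TCP) lies between the finger pads; the fingertips stand 8 mm ahead of it and the grasp point (between the pads) lies 11 mm behind it; z points along the fingers, y is the direction in which the jaws open and shut (so a half turn about z gives the same grasp; the last joint's range is limited). The gripper opens to 85 mm and grips with 20 to 120 N. Pads are 22 mm wide; open, the fingers measure 114 mm over their backs; the gripper's body (76 mm by 85 mm) begins 54 mm behind the grasp point. The pads swing forward as they close: fully open they stand 13 mm farther back than shut.
Start: joints at [-1.429, 0.104, 0.097, 1.564, 0, 1.353], TCP at [0.211, -0.562, 0.239] pointing down, gripper open.
Joint ranges: [-2.99, 2.99], [-0.84, 1.86], [-1.1, 1.16], [-1.84, 2.11], [-1.51, 1.56], [-3.14, 3.14]. Speed limits (rad/s): [2.22, 2.22, 2.57, 3.14, 3.14, 3.14].

INTERFACE

Orientations are given as a unit quaternion [w, x, y, z].
In Python, from workcell import ctrl gives the robot as it stands.
- The arm moves only by the tool step_arm, never from a script. Its argument "commands" is a list of rows, each a list of 5 numbers: the shift along the tool's x, y, z in mm, then the turn about the tool's z in degrees, then the finger opening in mm, from 0 to 85.4. A call has 1 to 8 rows; each row shifts and turns the commanded pose from where the row before left it, along the tool's axes as they then stand; what a row does not reach is not made up. A row lasts 1/12 s, in which the tool goes at most 41.7 mm and 7.16 degrees, less where a joint would pass 70% of its speed; a pose out of reach is approached as far as the arm can. A call is refused whole if a number of a shift passes 41.7 or a number of a turn 7.16, either way. A call with a gripper value outside its range is refused whole. The fingers move at their own pace and stop on an object; "force" is the grip in N (left out, the last holds). Time passes only in rows, so rows that do not move let the fingers close. It gives the time, the measured TCP pose, the force and the opening at its end, in the units of the state.
- ctrl.get_obs(): the state, without advancing time (a new reading comes with each control period).
- ctrl.get_image(name): name is "scene" or "top"; returns the picture (400x640x3 uint8, red, green, blue); there is no depth.
- ctrl.camera_model(name): a dict with "fov_y" (degrees; the focal length in pixels is half the picture's height over the tangent of half this angle, whatever the lens; pixels are square), "cx", "cy" (the principal point, pixels), "R" (3x3) and "t" (3): a world point X has camera coordinates R X + t. Camera axes: x right, y down, z forward; pixel columns grow to the right and rows downward; lengths in m; the calibration is good to about 2 mm. A picture is of the moment at which its call begins. camera_model takes no time and is no camera call.
- ctrl.close_job(): hands the job in, once; it reports no verdict.
The state is a dict: "time": time; "joints": joint angles; "joint_velocities": joint speeds; "effort": joint torques, N m; "eef_pos": TCP position; "tcp_rot": TCP orientation; "ft_force": force on the tool from outside, world axes, zero at the start; "torque": the same for the moment, N m; "opening": finger opening in m.
Only numpy, scipy, OpenCV 4.12 (cv2) and the standard library are available. Lean on these libraries where they do the work, as an engineer would, in place of code of your own. Each camera call takes 0.05 s, during which the arm holds its last target. There are 200 camera calls.

TASK

Take the filter cover off the extractor so that the filter can be looked at: press the snap tab at its end inwards with a fingertip while lifting that end out of its catch, draw the two lugs at the other end out of their slot, and lay the cover flat, right way up, in the middle of the plywood board, without dropping it. The tab is thin plastic: push it just hard enough to come free, never squeeze it, and do not pull the cover up against a tab that is still caught. Leave the paint jars where they stand.

Things in the scene. Friction and masses are not known exactly. Their poses are not given: they have to be found in the camera images.
- extractor: Heavy white metal case fixed to the bench; its flat top deck is 100 mm above the bench. Origin: on the bench under the middle of the filter bay in the deck; x runs along the bay from the cover's tab end to its lug end, y across, z up. Case: x -110 to 170 mm, y -100 to 100 mm. A round collar, 76 mm wide, 28 mm high, stands on the deck at x = 122 mm.
- bay_floor (a point): Middle of the floor of the filter bay, 91 mm above the bench (9 mm below the deck), axes as the extractor's. The bay is open from x = -74 to 61 mm and y = -30.5 to 30.5 mm and runs on below the deck at both ends, by 7 and 12 mm, under an edge 3 mm thick: at -x this edge is the catch of the tab's hook, at +x the lip over the cover's lugs.
- cover_centre (a point): Centre of the grey plastic filter cover, a hollow slotted box 120 (x) x 58 (y) x 28 (z) mm, about 130 g, open below; point 14 mm above its underside, axes as the extractor's while it is on. It stands in the bay, 19 mm of its walls showing above the deck, with 1.5 mm play at each side and 1.2 mm lengthwise either way. Let go above its catch it rests ajar, the tab end some 8 mm up.
- cover: The same cover, origin in the middle of its underside. Two lugs, 3.5 mm thick, reach 10 mm out of its +x end under the lip, with 1.5 mm play up and down: once the tab end is above the catch, draw the cover 11 to 13 mm towards -x to free them; only then does it lift away. Set it down: a fall of over 12 mm chips it.
- tab: The springy tab at the cover's -x end; its origin and axes are the cover's, not the pad's. Its upright leg, 26 mm wide, 5 mm thick, has an 8 mm gap behind it and a 4 mm long, 4 mm thick hook at its foot, 1 mm below the catch and some 3 mm under it. Pushed towards +x, the cover first slides back by its play, then the tab yields by 8 N per mm and is free at 11 to 14 N; it breaks if pushed or squeezed with over 20 N or pulled against the catch with over 15 N.
- tab_pad (a point): Middle of the outer (-x) face of the tab's ribbed thumb pad, 9 mm above the deck; the pad rises 18 mm above the deck. Push here towards +x. A fingertip holding 14 to 17 N inwards carries the tab end up by friction as it rises; the end must be 10 mm up before the finger backs away to -x, or the hook falls back into its catch.
- board: Spattered plywood board, 220 (x) x 180 (y) x 12 mm, fixed flat on the bench to one side of the extractor; origin under its centre.
- tray: Steel tray with low walls, 220 x 180 x 25 mm, fixed on the other side; origin under its centre. The gold and the clear jar stand in it.
- jar_gold_centre (a point): Bystander: gold paint jar in the tray, 64 mm wide, 85 mm high; its centre.
- jar_clear_centre (a point): Bystander: clear glass jar with white cap in the tray, 60 mm wide, 75 mm high; its centre.
- jar_tall_centre (a point): Bystander: amber jar on the bench beyond the board, 56 mm wide, 95 mm high; its centre.
Not all that is in view belongs to the job. What is shaped like the cover but purple or red is not meant.

How it is judged:
By the outcome, as a careful person would: the job done as asked, in the order asked, and still so for the second after the job is handed in, with the robot touching nothing.
It also fails if it takes over 70 s, if anything falls off the work surface, if the arm or the gripper's body presses on something with over 40 N, if the wrist force passes 120 N, or if a joint passes its speed limit or range.

## Working session

There is one attempt and no reset: what is moved stays moved. The work goes in short steps, Python scripts to look and compute and a tool call to move; the robot and the scene stay as the last step left them, time stands still between calls to the robot, and variables do not carry over. Pictures are saved under pics/ and viewed, about 8 in all and at most 12, crops included, and the job is handed in when it is done.

Besides the shell and the picture viewer there is one more tool, called after "Call:" by a JSON object that holds its "name" and its "arguments", one argument or row to a line. step_arm: Moves the arm, as the interface text tells. Its arguments: {"type":"object","properties":{"commands":{"type":"array"},"force":{"type":"number"}},"required":["commands"]}

```bash
ls; mkdir -p pics
python3 - <<'E'
from workcell import ctrl
import cv2
for n in("scene","top"):
    cv2.imwrite(f"pics/{n}0.png",ctrl.get_image(n)[:,:,::-1]); print(n,ctrl.camera_model(n))
print(ctrl.get_obs())
E
```

```text
pics
scene {'fov_y': 50.99467942735366, 'cx': 319.02945791483563, 'cy': 195.46379686248952, 'R': array([[-0.30196075,  0.95315591,  0.01770636],
       [ 0.59568998,  0.20315101, -0.77709917],
       [-0.74429373, -0.22410595, -0.62912905]]), 't': array([ 0.13902814, -0.24156686,  1.39066512])}
top {'fov_y': 44.81936169702133, 'cx': 314.92841463972525, 'cy': 198.76741317828967, 'R': array([[-0.00385911, -0.99999201,  0.00104353],
       [-0.99558727,  0.00374427, -0.0937655 ],
       [ 0.09376084, -0.00140078, -0.99559376]]), 't': array([-0.01276344,  0.52961339,  1.11863916])}
{'time': 0.1, 'joints': array([-1.42872377e+00,  1.04647657e-01,  9.65322098e-02,  1.56387664e+00,
        1.92470493e-06,  1.35309465e+00]), 'joint_velocities': array([ 3.46748109e-04, -2.63432909e-03,  3.52299166e-03, -3.05205623e-04,
       -8.51077128e-04, -8.74664269e-05]), 'effort': array([ 6.53843279e-03, -5.58205462e+01,  5.04722285e+01,  1.26655141e-02,
       -2.27961668e-04, -6.03879528e-06]), 'eef_pos': array([ 0.21120493, -0.56129349,  0.23858718]), 'tcp_rot': array([-5.97414010e-04,  9.83863720e-01,  1.78918479e-01,  2.35647616e-05]), 'ft_force': array([ 0.01009914, -0.27571324,  0.09696272]), 'torque': array([-0.00661097,  0.01646618, -0.0095844 ]), 'opening': 0.08536691958504948}
```

View pics/scene0.png

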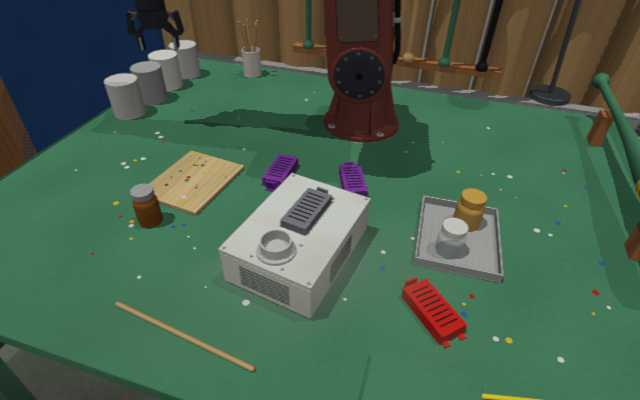

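View pics/top0.png

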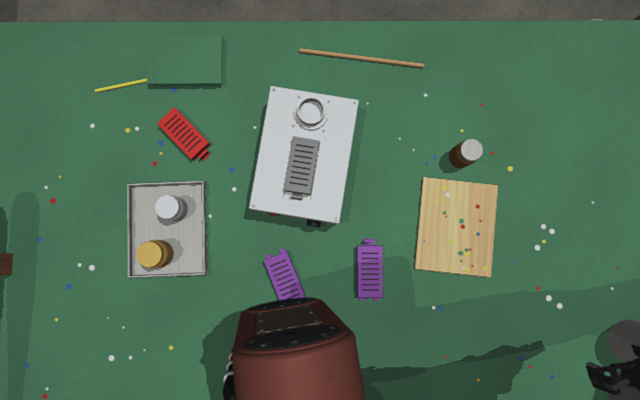

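Candidates for "the cover" in the top view are grey on the white case (302,167), purple (283,276), purple (370,270) and red (183,133). I choose the grey one, with its tab at the lower end near (296,196) and the collar beyond its upper end.

```bash
cat > h.py <<'E'
import numpy as np, cv2
from workcell import ctrl
def cam(n):
    m=ctrl.camera_model(n); f=200/np.tan(np.radians(m["fov_y"]/2))
    return f,m["cx"],m["cy"],np.array(m["R"]),np.array(m["t"])
def ray(n,uv,z):
    f,cx,cy,R,t=cam(n); d=R.T@np.array([(uv[0]-cx)/f,(uv[1]-cy)/f,1]); c=-R.T@t
    return c+d*(z-c[2])/d[2]
def pix(n,X):
    f,cx,cy,R,t=cam(n); p=R@np.asarray(X)+t; return np.array([f*p[0]/p[2]+cx,f*p[1]/p[2]+cy])
E
python3 - <<'E'
from h import *
im=cv2.imread("pics/top0.png"); hsv=cv2.cvtColor(im,cv2.COLOR_BGR2HSV)
def quad(mask,z,name,dims):
    n,l,s,_=cv2.connectedComponentsWithStats(mask.astype(np.uint8))
    k=1+np.argmax(s[1:,4]); c=max(cv2.findContours((l==k).astype(np.uint8),0,1)[0],key=cv2.contourArea)
    P=np.array([ray("top",p[0],z)[:2] for p in cv2.convexHull(c)],np.float32)
    r=cv2.minAreaRect(P*1000); print(name,r,s[k]); return r
box=np.zeros(im.shape[:2],bool); box[75:235,240:365]=1
quad(box&(hsv[...,1]<30)&(hsv[...,2]>150),.1,"case",0)
bb=np.zeros_like(box); bb[120:202,275:325]=1
quad(bb&(hsv[...,2]<145)&(hsv[...,1]<60),.119,"cover",0)
b2=np.zeros_like(box); b2[170:285,405:505]=1
quad(b2&(hsv[...,0]<30)&(hsv[...,1]>50)&(hsv[...,2]>100),.012,"board",0)
a=cv2.resize(im[80:230,235:370],None,fx=4,fy=4,interpolation=cv2.INTER_CUBIC)
cv2.imwrite("pics/crop1.png",a)
E
```

```text
case ((624.6038818359375, 9.253089904785156), (200.70069885253906, 280.09423828125), 80.4306640625) [ 249   86  110  137 9261]
cover ((586.3035888671875, 16.400619506835938), (61.50537109375, 136.18209838867188), 80.41226959228516) [ 283  137   37   64 1645]
board ((463.62237548828125, -349.90667724609375), (180.38681030273438, 220.3931884765625), 83.4808349609375) [ 415  177   83  100 6909]
```

View pics/crop1.png

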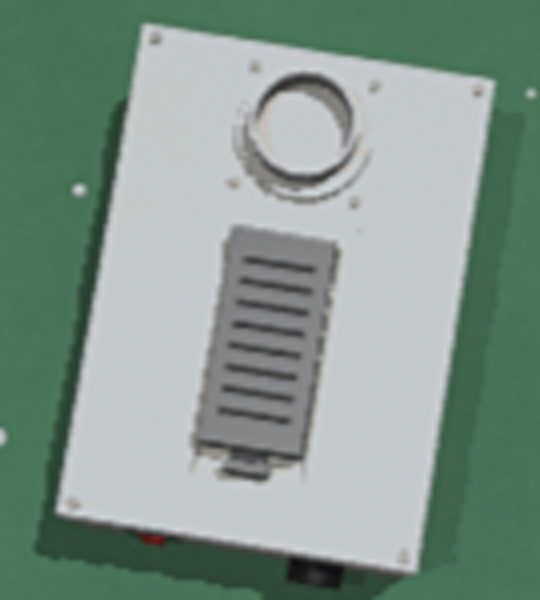

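The crop confirms the grey slotted cover in the bay: tab at crop (245,467), collar at (305,125). The case measures 280.1 x 200.7 mm against 280 x 200, and the board 220.4 x 180.4, so both poses are good. Extractor origin is (595, 14) mm with yaw -9.6°, and the board centre is (463.6, -349.9). I'll turn the tool (-150°, to stay in joint 6's range), then translate to a point behind the tab with the fingers shut.

Call:
{"name": "step_arm", "arguments": {
  "commands": [
    [0, 0, 0, -7.13, 0],
    [0, 0, 0, -7.13, 0],
    [0, 0, 0, -7.13, 0],
    [0, 0, 0, -7.13, 0],
    [0, 0, 0, -7.13, 0],
    [0, 0, 0, -7.13, 0],
    [0, 0, 0, -7.13, 0],
    [0, 0, 0, -7.13, 0]
  ],
  "force": 30
}}

```text
time: 0.77
eef_pos: [0.2112, -0.5614, 0.2388]
tcp_rot: [-0.0, 0.777, 0.629, 0.0]
ft_force: [0.2, 0.2, 1.4]
opening: 0.0001
```

Call:
{"name": "step_arm", "arguments": {
  "commands": [
    [0, 0, 0, -7.13, 0],
    [0, 0, 0, -7.13, 0],
    [0, 0, 0, -7.13, 0],
    [0, 0, 0, -7.13, 0],
    [0, 0, 0, -7.13, 0],
    [0, 0, 0, -7.13, 0],
    [0, 0, 0, -7.13, 0],
    [0, 0, 0, -7.13, 0]
  ]
}}

```text
time: 1.43
eef_pos: [0.2112, -0.5614, 0.2388]
tcp_rot: [-0.0, 0.382, 0.924, 0.0]
ft_force: [-0.4, -0.5, 0.6]
opening: -0.0001
```

Call:
{"name": "step_arm", "arguments": {
  "commands": [
    [0, 0, 0, -7.13, 0],
    [0, 0, 0, -7.13, 0],
    [0, 0, 0, -7.13, 0],
    [0, 0, 0, -7.13, 0],
    [0, 0, 0, -7.13, 0],
    [0, 0, 0, 0, 0]
  ]
}}

```text
time: 1.93
eef_pos: [0.2112, -0.5614, 0.2388]
tcp_rot: [-0.0, 0.081, 0.997, 0.0]
ft_force: [0.3, 0.6, 0.1]
opening: 0.0
```

Call:
{"name": "step_arm", "arguments": {
  "commands": [
    [-9.6, 35.1, 0, 0, 0],
    [-9.6, 35.1, 0, 0, 0],
    [-9.6, 35.1, 0, 0, 0],
    [-9.6, 35.1, 0, 0, 0],
    [-9.6, 35.1, 0, 0, 0],
    [-9.6, 35.1, 0, 0, 0],
    [-9.6, 35.1, 0, 0, 0],
    [-9.6, 35.1, 0, 0, 0]
  ]
}}

```text
time: 2.6
eef_pos: [0.3344, -0.2959, 0.2391]
tcp_rot: [0.0, 0.087, 0.996, -0.0]
ft_force: [1.6, 0.4, -0.0]
opening: -0.0
```

Call:
{"name": "step_arm", "arguments": {
  "commands": [
    [-9.6, 35.1, 0, 0, 0],
    [-9.6, 35.1, 0, 0, 0],
    [-9.6, 35.1, 0, 0, 0],
    [-9.6, 35.1, 0, 0, 0],
    [-9.6, 35.1, 0, 0, 0],
    [-9.6, 35.1, 0, 0, 0],
    [-9.6, 35.1, 0, 0, 0],
    [-9.6, 35.1, 0, 0, 0]
  ]
}}

```text
time: 3.27
eef_pos: [0.4572, -0.0318, 0.2393]
tcp_rot: [0.0, 0.087, 0.996, -0.0]
ft_force: [0.4, -0.4, 0.3]
opening: -0.0001
```

Call:
{"name": "step_arm", "arguments": {
  "commands": [
    [-9.6, 35.1, 0, 0, 0],
    [-9.6, 35.1, 0, 0.3, 0],
    [0, 0, 0, 0, 0],
    [0, 0, 0, 0, 0]
  ]
}}

```text
time: 3.6
eef_pos: [0.4876, 0.0339, 0.2388]
tcp_rot: [-0.0, 0.087, 0.996, -0.0]
ft_force: [0.4, -0.1, -0.6]
opening: -0.0001
```

```bash
cat >> h.py <<'E'
A=np.radians(-9.57); O=np.array([.595,.0142])
def ext(p): # world -> extractor frame, mm
    d=np.asarray(p)[:2]-O; return np.array([d@[np.cos(A),np.sin(A)],d@[-np.sin(A),np.cos(A)],p[2]])*1000
def st():
    o=ctrl.get_obs(); q=o["tcp_rot"]; print("ext",ext(o["eef_pos"]).round(1) if 0 else np.round([*(ext(o["eef_pos"])[:2]),o["eef_pos"][2]*1000],1),"yaw",np.degrees(2*np.arctan2(q[2],q[1])).round(2),"F",o["ft_force"].round(1),"open",round(o["opening"]*1e3,1),"t",round(o["time"],2))
E
python3 -c "
from h import *
st()"
```

```text
ext [-109.2    1.6  238.8] yaw 170.03 F [ 0.4 -0.1 -0.6] open -0.1 t 3.6
```

Call:
{"name": "step_arm", "arguments": {
  "commands": [
    [0, -1.2, 30, -0.4, 0],
    [0, 0, 30, 0, 0],
    [0, 0, 30, 0, 0],
    [0, 0, 25, 0, 0],
    [0, 0, 10, 0, 0],
    [-5, 0, 2, 0, 0],
    [0, 0, 0, 0, 0],
    [0, 0, 0, 0, 0]
  ]
}}

```text
time: 4.27
eef_pos: [0.4934, 0.0295, 0.114]
tcp_rot: [0.001, 0.084, 0.996, -0.0]
ft_force: [0.6, -0.1, 0.8]
opening: 0.0002
```

```bash
python3 -c "
from h import *
st()
im=ctrl.get_image('scene')[:,:,::-1]; c=pix('scene',[.53,.02,.12]).astype(int); print(c)
cv2.imwrite('pics/s1.png',cv2.resize(im[c[1]-50:c[1]+50,c[0]-65:c[0]+65],None,fx=6,fy=6,interpolation=cv2.INTER_CUBIC))"
```

```text
ext [-102.7   -1.8  114. ] yaw 170.37 F [ 0.6 -0.1  0.8] open 0.2 t 4.27
[319 188]
```

View pics/s1.png

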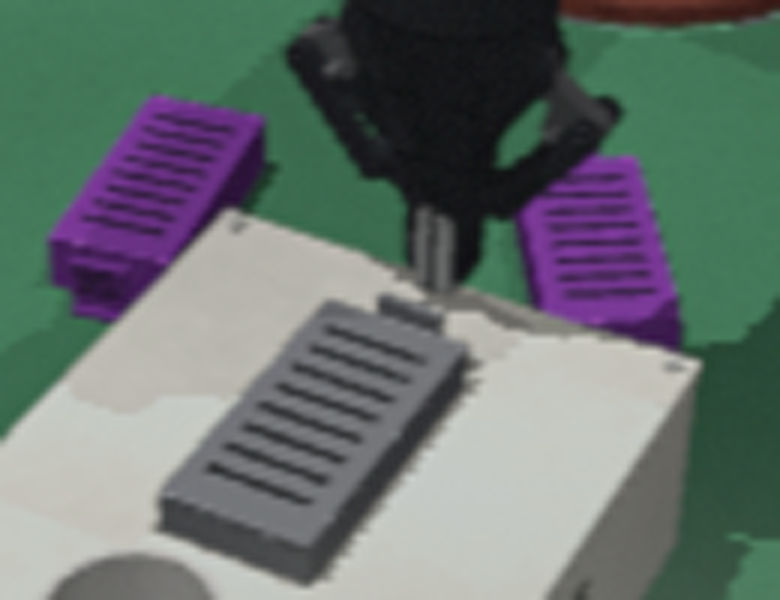

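The shut fingers stand behind the tab (crop (435,255), tab at (410,312)), pad line central. Now trim the height and creep in.

Call:
{"name": "step_arm", "arguments": {
  "commands": [
    [-4, 2.2, 2.5, 0, 0],
    [-4, 0, 0, 0, 0],
    [-2, 0, 0, 0, 0],
    [0, 0, 0, 0, 0],
    [0, 0, 0, 0, 0]
  ]
}}

```text
time: 4.73
eef_pos: [0.5027, 0.0308, 0.1099]
tcp_rot: [0.0, 0.083, 0.997, -0.0]
ft_force: [1.2, 0.3, 0.0]
opening: -0.0001
```

```bash
python3 -c "
from h import *
st()"
```

```text
ext [-93.8   1.  109.9] yaw 170.45 F [1.2 0.3 0. ] open -0.1 t 4.73
```

Call:
{"name": "step_arm", "arguments": {
  "commands": [
    [-1, -0.5, -1, 0, 0],
    [-1, 0, 0, 0, 0],
    [-1, 0, 0, 0, 0],
    [0, 0, 0, 0, 0],
    [0, 0, 0, 0, 0]
  ]
}}

```text
time: 5.15
eef_pos: [0.5054, 0.0297, 0.1108]
tcp_rot: [-0.0, 0.083, 0.997, -0.0]
ft_force: [-0.8, 0.1, -0.4]
opening: -0.0002
```

Call:
{"name": "step_arm", "arguments": {
  "commands": [
    [-0.5, 0, 0, 0, 0],
    [-0.5, 0, 0, 0, 0],
    [0, 0, 0, 0, 0],
    [0, 0, 0, 0, 0]
  ]
}}

```text
time: 5.48
eef_pos: [0.5064, 0.0296, 0.1108]
tcp_rot: [0.0, 0.083, 0.997, -0.0]
ft_force: [0.6, -0.4, 0.6]
opening: 0.0002
```

Call:
{"name": "step_arm", "arguments": {
  "commands": [
    [-0.5, 0, 0, 0, 0],
    [-0.5, 0, 0, 0, 0],
    [0, 0, 0, 0, 0],
    [0, 0, 0, 0, 0]
  ]
}}

```text
time: 5.82
eef_pos: [0.5074, 0.0294, 0.1108]
tcp_rot: [0.0, 0.083, 0.997, -0.0]
ft_force: [0.1, -0.3, 0.1]
opening: 0.0001
```

Call:
{"name": "step_arm", "arguments": {
  "commands": [
    [-0.5, 0, 0, 0, 0],
    [-0.5, 0, 0, 0, 0],
    [0, 0, 0, 0, 0],
    [0, 0, 0, 0, 0]
  ]
}}

```text
time: 6.15
eef_pos: [0.5084, 0.0293, 0.1108]
tcp_rot: [0.0, 0.083, 0.997, -0.0]
ft_force: [-0.1, 0.8, 0.1]
opening: -0.0003
```

Call:
{"name": "step_arm", "arguments": {
  "commands": [
    [-0.5, 0, 0, 0, 0],
    [-0.5, 0, 0, 0, 0],
    [0, 0, 0, 0, 0],
    [0, 0, 0, 0, 0]
  ]
}}

```text
time: 6.48
eef_pos: [0.5094, 0.0291, 0.1108]
tcp_rot: [0.0, 0.083, 0.997, -0.0]
ft_force: [0.6, 0.5, 0.2]
opening: -0.0001
```

Call:
{"name": "step_arm", "arguments": {
  "commands": [
    [-0.5, 0, 0, 0, 0],
    [-0.5, 0, 0, 0, 0],
    [0, 0, 0, 0, 0],
    [0, 0, 0, 0, 0]
  ]
}}

```text
time: 6.82
eef_pos: [0.5104, 0.0289, 0.1108]
tcp_rot: [0.0, 0.083, 0.997, -0.0]
ft_force: [0.1, 0.1, 0.2]
opening: -0.0002
```

Call:
{"name": "step_arm", "arguments": {
  "commands": [
    [-0.4, 0, 0, 0, 0],
    [-0.4, 0, 0, 0, 0],
    [0, 0, 0, 0, 0],
    [0, 0, 0, 0, 0]
  ]
}}

```text
time: 7.15
eef_pos: [0.5111, 0.0288, 0.1107]
tcp_rot: [-0.0, 0.083, 0.997, -0.0]
ft_force: [-0.0, -0.4, 0.3]
opening: -0.0001
```

Call:
{"name": "step_arm", "arguments": {
  "commands": [
    [-0.5, 0, 0, 0, 0],
    [-0.5, 0, 0, 0, 0],
    [0, 0, 0, 0, 0],
    [0, 0, 0, 0, 0]
  ]
}}

```text
time: 7.48
eef_pos: [0.5121, 0.0286, 0.1108]
tcp_rot: [-0.0, 0.083, 0.997, -0.0]
ft_force: [-0.8, 0.5, -0.2]
opening: 0.0001
```

Call:
{"name": "step_arm", "arguments": {
  "commands": [
    [-0.4, 0, 0, 0, 0],
    [-0.4, 0, 0, 0, 0],
    [0, 0, 0, 0, 0],
    [0, 0, 0, 0, 0]
  ]
}}

```text
time: 7.82
eef_pos: [0.5128, 0.0285, 0.1107]
tcp_rot: [-0.0, 0.083, 0.997, -0.0]
ft_force: [-1.0, 0.4, 1.3]
opening: -0.0003
```

Call:
{"name": "step_arm", "arguments": {
  "commands": [
    [-0.4, 0, 0, 0, 0],
    [-0.4, 0, 0, 0, 0],
    [0, 0, 0, 0, 0],
    [0, 0, 0, 0, 0]
  ]
}}

```text
time: 8.15
eef_pos: [0.5134, 0.0284, 0.1107]
tcp_rot: [-0.0, 0.083, 0.997, -0.0]
ft_force: [-2.7, 0.7, 3.0]
opening: -0.0002
```

Call:
{"name": "step_arm", "arguments": {
  "commands": [
    [-0.4, 0, 0, 0, 0],
    [-0.3, 0, 0, 0, 0],
    [0, 0, 0, 0, 0],
    [0, 0, 0, 0, 0]
  ]
}}

```text
time: 8.48
eef_pos: [0.5138, 0.0284, 0.1107]
tcp_rot: [-0.001, 0.083, 0.997, -0.0]
ft_force: [-6.6, 1.6, 2.9]
opening: 0.0001
```

Call:
{"name": "step_arm", "arguments": {
  "commands": [
    [-0.4, 0, 0, 0, 0],
    [-0.3, 0, 0, 0, 0],
    [0, 0, 0, 0, 0],
    [0, 0, 0, 0, 0]
  ]
}}

```text
time: 8.82
eef_pos: [0.5141, 0.0283, 0.1106]
tcp_rot: [-0.001, 0.083, 0.997, -0.0]
ft_force: [-8.6, 1.0, 4.0]
opening: 0.0001
```

Call:
{"name": "step_arm", "arguments": {
  "commands": [
    [-0.4, 0, 0, 0, 0],
    [-0.4, 0, 0, 0, 0],
    [0, 0, 0, 0, 0],
    [0, 0, 0, 0, 0]
  ]
}}

```text
time: 9.15
eef_pos: [0.5144, 0.0283, 0.1105]
tcp_rot: [-0.002, 0.083, 0.997, 0.0]
ft_force: [-10.9, 0.8, 5.5]
opening: -0.0002
```

```bash
python3 -c "
from h import *
st()"
```

```text
ext [-81.9   0.5 110.5] yaw 170.45 F [-10.9   0.8   5.5] open -0.2 t 9.15
```

Call:
{"name": "step_arm", "arguments": {
  "commands": [
    [-0.4, 0, 0, 0, 0],
    [-0.4, 0, 0, 0, 0],
    [-0.2, 0, 0, 0, 0],
    [0, 0, 0, 0, 0],
    [0, 0, 0, 0, 0]
  ]
}}

```text
time: 9.57
eef_pos: [0.5148, 0.0282, 0.1105]
tcp_rot: [-0.002, 0.083, 0.997, -0.0]
ft_force: [-14.2, 1.0, 7.1]
opening: 0.0
```

Call:
{"name": "step_arm", "arguments": {
  "commands": [
    [-0.3, 0, 0, 0, 0],
    [0, 0, 0, 0, 0],
    [0, 0, 0, 0, 0]
  ]
}}

```text
time: 9.82
eef_pos: [0.5149, 0.0282, 0.1105]
tcp_rot: [-0.002, 0.083, 0.997, 0.0]
ft_force: [-15.4, 2.5, 8.2]
opening: 0.0001
```

Call:
{"name": "step_arm", "arguments": {
  "commands": [
    [0, 0, -0.5, 0, 0],
    [0, 0, -0.5, 0, 0],
    [0, 0, 0, 0, 0]
  ]
}}

```text
time: 10.07
eef_pos: [0.5147, 0.0283, 0.1108]
tcp_rot: [-0.003, 0.083, 0.997, 0.0]
ft_force: [-12.9, 2.2, 3.5]
opening: -0.0002
```

Call:
{"name": "step_arm", "arguments": {
  "commands": [
    [-0.4, 0, 0, 0, 0],
    [-0.3, 0, -0.3, 0, 0],
    [0, 0, 0, 0, 0],
    [0, 0, 0, 0, 0]
  ]
}}

```text
time: 10.4
eef_pos: [0.5149, 0.0283, 0.1108]
tcp_rot: [-0.003, 0.083, 0.997, 0.0]
ft_force: [-14.9, 1.9, 3.2]
opening: 0.0
```

Call:
{"name": "step_arm", "arguments": {
  "commands": [
    [-0.2, 0, -0.3, 0, 0],
    [0, 0, -0.3, 0, 0],
    [0, 0, 0, 0, 0]
  ]
}}

```text
time: 10.65
eef_pos: [0.515, 0.0283, 0.1111]
tcp_rot: [-0.004, 0.083, 0.997, 0.0]
ft_force: [-14.4, 1.9, 0.5]
opening: -0.0003
```

Call:
{"name": "step_arm", "arguments": {
  "commands": [
    [-0.3, 0, -0.3, 0, 0],
    [-0.1, 0, -0.3, 0, 0],
    [0, 0, 0, 0, 0]
  ]
}}

```text
time: 10.9
eef_pos: [0.5151, 0.0283, 0.1116]
tcp_rot: [-0.004, 0.083, 0.997, 0.0]
ft_force: [-14.1, 1.7, 1.0]
opening: 0.0
```

Call:
{"name": "step_arm", "arguments": {
  "commands": [
    [-0.2, 0, -0.4, 0, 0],
    [0, 0, -0.4, 0, 0],
    [0, 0, 0, 0, 0]
  ]
}}

```text
time: 11.15
eef_pos: [0.5153, 0.0283, 0.1124]
tcp_rot: [-0.004, 0.083, 0.997, 0.0]
ft_force: [-15.2, 1.8, 0.9]
opening: -0.0001
```

Call:
{"name": "step_arm", "arguments": {
  "commands": [
    [-0.2, 0, -0.5, 0, 0],
    [0, 0, -0.5, 0, 0],
    [-0.1, 0, -0.5, 0, 0],
    [0, 0, 0, 0, 0]
  ]
}}

```text
time: 11.48
eef_pos: [0.5155, 0.0283, 0.1138]
tcp_rot: [-0.004, 0.083, 0.997, 0.0]
ft_force: [-15.7, 2.4, 0.8]
opening: -0.0
```

Call:
{"name": "step_arm", "arguments": {
  "commands": [
    [-0.2, 0, -0.5, 0, 0],
    [0, 0, -0.5, 0, 0],
    [-0.1, 0, -0.5, 0, 0],
    [0, 0, 0, 0, 0]
  ]
}}

```text
time: 11.82
eef_pos: [0.5157, 0.0282, 0.1153]
tcp_rot: [-0.004, 0.083, 0.997, 0.0]
ft_force: [-16.3, 1.9, 1.1]
opening: 0.0001
```

Call:
{"name": "step_arm", "arguments": {
  "commands": [
    [0.1, 0, -0.7, 0, 0],
    [0, 0, -0.7, 0, 0],
    [0, 0, -0.6, 0, 0],
    [0, 0, 0, 0, 0]
  ]
}}

```text
time: 12.15
eef_pos: [0.5158, 0.0282, 0.1174]
tcp_rot: [-0.004, 0.083, 0.997, 0.0]
ft_force: [-14.5, 2.0, 1.5]
opening: -0.0001
```

```bash
python3 -c "
from h import *
st()
im=ctrl.get_image('scene')[:,:,::-1]; c=pix('scene',[.55,.02,.12]).astype(int)
cv2.imwrite('pics/s2.png',cv2.resize(im[c[1]-40:c[1]+40,c[0]-50:c[0]+50],None,fx=7,fy=7,interpolation=cv2.INTER_CUBIC))"
```

```text
ext [-80.4   0.6 117.4] yaw 170.46 F [-14.5   2.    1.5] open -0.1 t 12.15
```

View pics/s2.png

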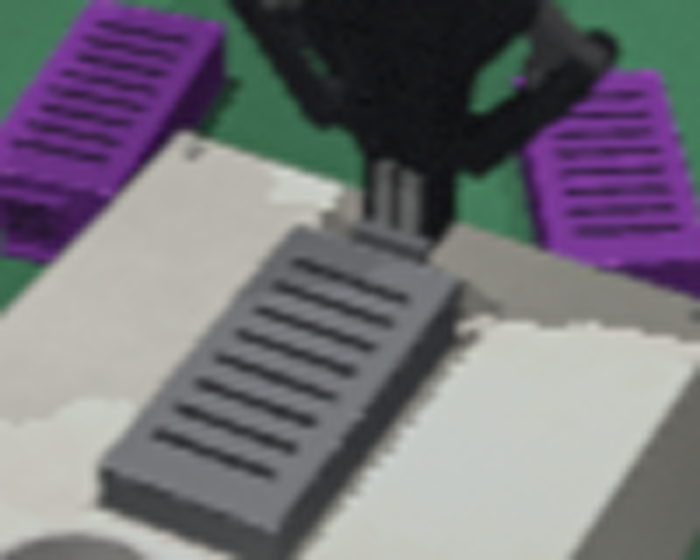

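The picture shows the finger on the pad (390,240) and the near side wall taller at the tab end (455,300), so the end is rising with the finger. Continue to over 10 mm.

Call:
{"name": "step_arm", "arguments": {
  "commands": [
    [-0.2, 0, -0.7, 0, 0],
    [0, 0, -0.7, 0, 0],
    [-0.1, 0, -0.6, 0, 0],
    [0, 0, 0, 0, 0]
  ]
}}

```text
time: 12.53
eef_pos: [0.5161, 0.0281, 0.1195]
tcp_rot: [-0.004, 0.083, 0.997, 0.0]
ft_force: [-15.7, 2.6, 0.6]
opening: -0.0
```

Call:
{"name": "step_arm", "arguments": {
  "commands": [
    [-0.1, 0, -0.7, 0, 0],
    [0, 0, -0.7, 0, 0],
    [0, 0, -0.6, 0, 0],
    [0, 0, 0, 0, 0]
  ]
}}

```text
time: 12.87
eef_pos: [0.5164, 0.0281, 0.1216]
tcp_rot: [-0.004, 0.083, 0.997, 0.0]
ft_force: [-14.2, 1.5, 1.7]
opening: 0.0
```

Call:
{"name": "step_arm", "arguments": {
  "commands": [
    [-0.1, 0, -0.7, 0, 0],
    [0, 0, -0.7, 0, 0],
    [0, 0, 0, 0, 0],
    [0, 0, 0, 0, 0]
  ]
}}

```text
time: 13.2
eef_pos: [0.5165, 0.0281, 0.123]
tcp_rot: [-0.004, 0.083, 0.997, 0.0]
ft_force: [-14.5, 2.0, 1.9]
opening: -0.0001
```

```bash
python3 -c "
from h import *
st()"
```

```text
ext [-79.7   0.6 123. ] yaw 170.46 F [-14.5   2.    1.9] open -0.1 t 13.2
```

Call:
{"name": "step_arm", "arguments": {
  "commands": [
    [12, 0, 0, 0, 0],
    [12, 0, 0, 0, 0],
    [0, 0, -20, 0, 0],
    [0, 0, -30, 0, 85],
    [0, 0, -15, 0, 85],
    [0, 0, 0, 0, 85]
  ]
}}

```text
time: 13.7
eef_pos: [0.4981, 0.0309, 0.1935]
tcp_rot: [0.003, 0.083, 0.997, -0.0]
ft_force: [0.7, 0.6, 0.4]
opening: 0.0357
```

```bash
python3 -c "
from h import *
st()
im=ctrl.get_image('scene')[:,:,::-1]; c=pix('scene',[.55,.02,.12]).astype(int)
cv2.imwrite('pics/s3.png',cv2.resize(im[c[1]-40:c[1]+40,c[0]-50:c[0]+50],None,fx=7,fy=7,interpolation=cv2.INTER_CUBIC))"
```

```text
ext [-98.3   0.4 193.5] yaw 170.45 F [0.7 0.6 0.4] open 35.7 t 13.7
```

View pics/s3.png

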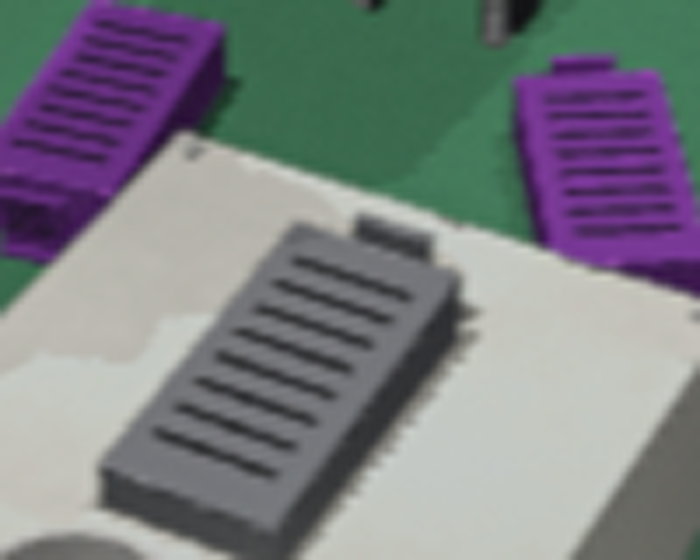

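```bash
python3 -c "
from h import *
c=pix('scene',[.55,.02,.12]).astype(int); o=c-[50,40]; print('s3 corners',o+np.array([297,225])/7,o+np.array([463,272])/7,o+np.array([103,470])/7,'s1',[254+330/6,138+300/6],[254+468/6,138+348/6])
for x,dz in((-60,0),(-60,8),(60,0)):
  for y in(-29,29):
    p=O*1000+np.array([x*np.cos(A)-y*np.sin(A),x*np.sin(A)+y*np.cos(A)]); print(x,y,dz,pix('scene',[p[0]/1e3,p[1]/1e3,.119+dz/1e3]).round(1))
"
```

```text
s3 corners [308.42857143 186.14285714] [332.14285714 192.85714286] [280.71428571 221.14285714] s1 [309.0, 188.0] [332.0, 196.0]
-60 -29 0 [308.4 187. ]
-60 29 0 [332.1 194.9]
-60 -29 8 [308.4 184.1]
-60 29 8 [332.3 192. ]
60 -29 0 [279.9 219.4]
60 29 0 [305.4 228.9]
```

The tab end has shifted 2–3 px up from the closed pose (2.9 px predicted for 8 mm), so the cover is ajar, seen at (308,186) and (332,193) in the full picture. Now I'll go over the middle of the cover with open jaws and descend astride it.

Call:
{"name": "step_arm", "arguments": {
  "commands": [
    [-24, 0, 0, 0, 85],
    [-24, 0, 0, 0, 85],
    [-24, 0, 0, 0, 85],
    [-23.3, 0, 0, 0, 85],
    [0, 0, 0, 0, 85],
    [0, 0, 0, 0, 85]
  ]
}}

```text
time: 14.25
eef_pos: [0.5899, 0.0154, 0.1874]
tcp_rot: [-0.001, 0.083, 0.997, 0.0]
ft_force: [-0.6, 0.8, 0.2]
opening: 0.0847
```

Call:
{"name": "step_arm", "arguments": {
  "commands": [
    [0, 0, 25, 0, 85],
    [0, 0, 25, 0, 85],
    [0, 0, 10, 0, 85],
    [0, 0, 0, 0, 85],
    [0, 0, 0, 0, 85]
  ]
}}

```text
time: 14.67
eef_pos: [0.5892, 0.0157, 0.1296]
tcp_rot: [-0.0, 0.083, 0.997, -0.0]
ft_force: [0.1, -0.5, 0.7]
opening: 0.0848
```

```bash
python3 -c "
from h import *
st()
im=ctrl.get_image('top')[:,:,::-1]; c=pix('top',[.59,.015,.12]).astype(int)
a=ctrl.get_image('scene')[:,:,::-1]; d=pix('scene',[.59,.015,.12]).astype(int)
f=lambda im,c:cv2.resize(im[c[1]-45:c[1]+45,c[0]-40:c[0]+40],None,fx=5,fy=5,interpolation=cv2.INTER_CUBIC)
cv2.imwrite('pics/s4.png',np.hstack([f(im,c),f(a,d)]))"
```

```text
ext [ -6.    0.5 129.6] yaw 170.45 F [ 0.1 -0.5  0.7] open 84.8 t 14.67
```

View pics/s4.png

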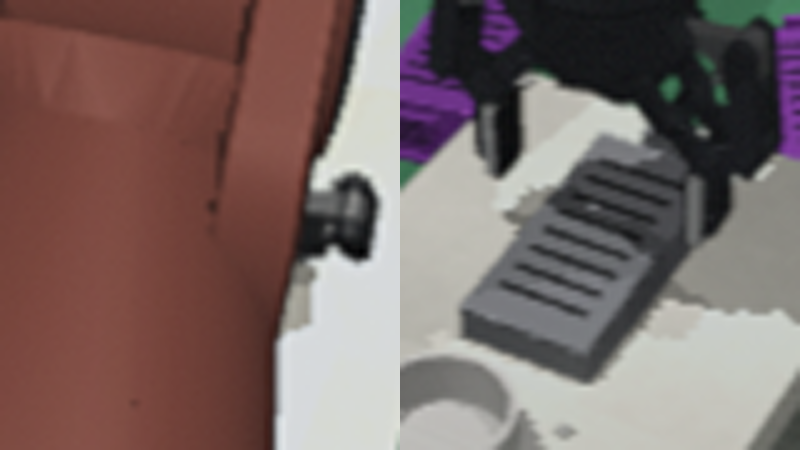

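Left half: the top view is hidden by the arm. Right half: the fingers stand astride the cover (pads at (495,150) and (695,215)), with clearance on both sides. Lower and close gently.

Call:
{"name": "step_arm", "arguments": {
  "commands": [
    [0, 0, 8, 0, 85],
    [0, 0, 8, 0, 85],
    [0, 0, 4, 0, 85],
    [0, 0, 0, 0, 85],
    [0, 0, 0, 0, 85]
  ]
}}

```text
time: 15.18
eef_pos: [0.5896, 0.0156, 0.109]
tcp_rot: [-0.0, 0.083, 0.997, -0.0]
ft_force: [-0.4, 0.1, 0.3]
opening: 0.0853
```

Call:
{"name": "step_arm", "arguments": {
  "commands": [
    [0, 0, 0, 0, 75],
    [0, 0, 0, 0, 68],
    [0, 0, 0, 0, 64],
    [0, 0, 0, 0, 64],
    [0, 0, 0, 0, 64]
  ],
  "force": 30
}}

```text
time: 15.6
eef_pos: [0.59, 0.0155, 0.1096]
tcp_rot: [0.0, 0.083, 0.997, -0.0]
ft_force: [0.4, 0.7, 0.4]
opening: 0.064
```

```bash
python3 -c "
from h import *
st()"
```

```text
ext [ -5.1   0.5 109.6] yaw 170.45 F [0.4 0.7 0.4] open 64.0 t 15.6
```

Call:
{"name": "step_arm", "arguments": {
  "commands": [
    [0, 0, 1, 0, 62],
    [0, 0, 0, 0, 60],
    [0, 0, 0, 0, 56],
    [0, 0, 0, 0, 54],
    [0, 0, 0, 0, 54],
    [0, 0, 0, 0, 54]
  ],
  "force": 30
}}

```text
time: 16.1
eef_pos: [0.5899, 0.0155, 0.1085]
tcp_rot: [-0.0, 0.083, 0.997, -0.0]
ft_force: [-1.6, 0.9, 0.6]
opening: 0.0577
```

```bash
python3 -c "
from h import *
st()"
```

```text
ext [ -5.3   0.5 108.5] yaw 170.44 F [-1.6  0.9  0.6] open 57.7 t 16.1
```

Call:
{"name": "step_arm", "arguments": {
  "commands": [
    [1, 0, 0, 0, 54],
    [1, 0, 0, 0, 54],
    [1, 0, 0, 0, 54],
    [0, 0, 0, 0, 54],
    [0, 0, 0, 0, 54]
  ]
}}

```text
time: 16.52
eef_pos: [0.5873, 0.0159, 0.1087]
tcp_rot: [0.001, 0.083, 0.997, -0.0]
ft_force: [3.4, -1.1, -0.1]
opening: 0.0574
```

```bash
python3 -c "
from h import *
st()"
```

```text
ext [ -7.9   0.4 108.7] yaw 170.44 F [ 3.4 -1.1 -0.1] open 57.4 t 16.52
```

Call:
{"name": "step_arm", "arguments": {
  "commands": [
    [1, 0, 0, 0, 54],
    [1, 0, 0, 0, 54],
    [1, 0, 0, 0, 54],
    [0, 0, 0, 0, 54],
    [0, 0, 0, 0, 54]
  ]
}}

```text
time: 16.93
eef_pos: [0.586, 0.0161, 0.1094]
tcp_rot: [0.002, 0.083, 0.997, -0.0]
ft_force: [10.6, -1.5, -1.3]
opening: 0.057
```

Call:
{"name": "step_arm", "arguments": {
  "commands": [
    [1, 0, 0, 0, 54],
    [1, 0, 0, 0, 54],
    [1, 0, 0, 0, 54],
    [0, 0, 0, 0, 54],
    [0, 0, 0, 0, 54]
  ]
}}

```text
time: 17.35
eef_pos: [0.581, 0.017, 0.1088]
tcp_rot: [0.0, 0.083, 0.997, -0.0]
ft_force: [2.3, -1.3, 6.4]
opening: 0.0573
```

```bash
python3 -c "
from h import *
st()"
```

```text
ext [-14.2   0.4 108.8] yaw 170.45 F [ 2.3 -1.3  6.4] open 57.3 t 17.35
```

A 10.6 N snag let go after 3–5 mm, so I look before going on.

```bash
python3 -c "
from h import *
a=ctrl.get_image('scene')[:,:,::-1]; d=pix('scene',[.59,.015,.12]).astype(int); o=d-[45,40]; print(o)
cv2.imwrite('pics/s5.png',cv2.resize(a[o[1]:o[1]+80,o[0]:o[0]+90],None,fx=7,fy=7,interpolation=cv2.INTER_CUBIC))
for x in(60,48.8,51):
  for y in(-29,29):
   for z in (.119,.1):
    p=O*1000+np.array([x*np.cos(A)-y*np.sin(A),x*np.sin(A)+y*np.cos(A)]); print(x,y,z,((pix('scene',[p[0]/1e3,p[1]/1e3,z])-o)*7).round(0))
"
```

```text
[263 164]
60 -29 0.119 [118. 388.]
60 -29 0.1 [121. 436.]
60 29 0.119 [297. 454.]
60 29 0.1 [297. 503.]
48.8 -29 0.119 [139. 365.]
48.8 -29 0.1 [141. 413.]
48.8 29 0.119 [316. 430.]
48.8 29 0.1 [316. 479.]
51 -29 0.119 [135. 369.]
51 -29 0.1 [137. 418.]
51 29 0.119 [312. 435.]
51 29 0.1 [312. 483.]
```

View pics/s5.png

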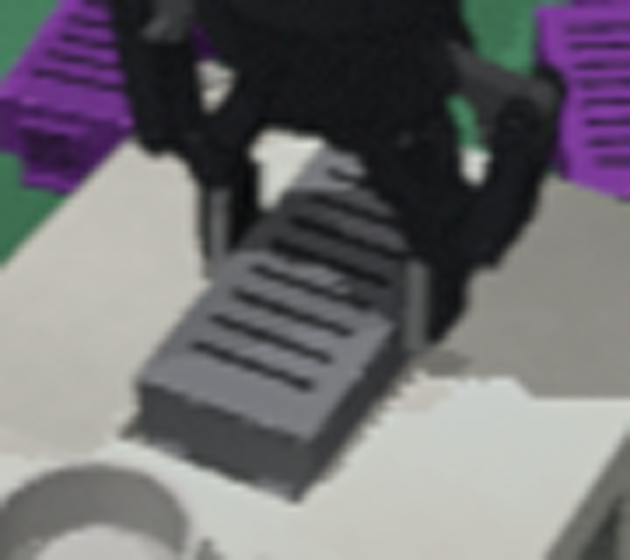

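The cover has come along: its lug end is at (140,383) and (310,440) in the crop, matching x≈51 mm where it was 60. Drawing the remaining 3–4 mm.

Call:
{"name": "step_arm", "arguments": {
  "commands": [
    [1, 0, 0, 0, 54],
    [1, 0, 0, 0, 54],
    [1, 0, 0, 0, 54],
    [0, 0, 0, 0, 54],
    [0, 0, 0, 0, 54]
  ]
}}

```text
time: 17.82
eef_pos: [0.5782, 0.0175, 0.1088]
tcp_rot: [0.0, 0.083, 0.997, -0.0]
ft_force: [2.8, -0.3, 6.9]
opening: 0.0572
```

```bash
python3 -c "
from h import *
st()"
```

```text
ext [-17.1   0.5 108.8] yaw 170.45 F [ 2.8 -0.3  6.9] open 57.2 t 17.82
```

Call:
{"name": "step_arm", "arguments": {
  "commands": [
    [0.9, 0, 0, 0, 54],
    [0, 0, -0.7, 0, 54],
    [0, 0, -0.7, 0, 54],
    [0, 0, -0.6, 0, 54],
    [0, 0, 0, 0, 54],
    [0, 0, 0, 0, 54]
  ]
}}

```text
time: 18.32
eef_pos: [0.5765, 0.0178, 0.1097]
tcp_rot: [-0.001, 0.083, 0.997, 0.0]
ft_force: [0.5, 0.8, -1.5]
opening: 0.0577
```

```bash
python3 -c "
from h import *
st()"
```

```text
ext [-18.9   0.5 109.7] yaw 170.45 F [ 0.5  0.8 -1.5] open 57.7 t 18.32
```

Call:
{"name": "step_arm", "arguments": {
  "commands": [
    [0, 0, -1, 0, 54],
    [0, 0, -1, 0, 54],
    [0, 0, -1, 0, 54],
    [0, 0, 0, 0, 54],
    [0, 0, 0, 0, 54]
  ]
}}

```text
time: 18.73
eef_pos: [0.5773, 0.0177, 0.1136]
tcp_rot: [0.0, 0.083, 0.997, -0.0]
ft_force: [0.9, -0.2, -0.4]
opening: 0.0575
```

Call:
{"name": "step_arm", "arguments": {
  "commands": [
    [0, 0, -1, 0, 54],
    [0, 0, -1, 0, 54],
    [0, 0, -1, 0, 54],
    [0, 0, 0, 0, 54],
    [0, 0, 0, 0, 54]
  ]
}}

```text
time: 19.15
eef_pos: [0.5773, 0.0176, 0.1166]
tcp_rot: [0.0, 0.083, 0.997, -0.0]
ft_force: [0.2, -0.3, -0.8]
opening: 0.0574
```

Weight only on the wrist (≈1 N): the cover is free. Lift and carry to the board.

Call:
{"name": "step_arm", "arguments": {
  "commands": [
    [0, 0, -5, 0, 54],
    [0, 0, -12, 0, 54],
    [0, 0, -18, 0, 54],
    [0, 0, -18, 0, 54],
    [0, 0, -10, 0, 54],
    [0, 0, 0, 0, 54]
  ],
  "force": 35
}}

```text
time: 19.65
eef_pos: [0.5787, 0.0174, 0.183]
tcp_rot: [0.002, 0.083, 0.997, -0.0]
ft_force: [0.4, -0.1, -1.0]
opening: 0.0571
```

Call:
{"name": "step_arm", "arguments": {
  "commands": [
    [2, -12, 0, 0, 54],
    [4, -26, 0, 0, 54],
    [4, -27, 0, 0, 54],
    [4, -27, 0, 0, 54],
    [4, -27, 0, 0, 54],
    [4, -27, 0, 0, 54],
    [4, -27, 0, 0, 54],
    [4, -27, 0, 0, 54]
  ]
}}

```text
time: 20.32
eef_pos: [0.5129, -0.1759, 0.1783]
tcp_rot: [-0.001, 0.083, 0.997, 0.0]
ft_force: [-0.0, 0.3, -1.4]
opening: 0.0572
```

Call:
{"name": "step_arm", "arguments": {
  "commands": [
    [4, -27, 0, 0, 54],
    [4, -27, 0, 0, 54],
    [4, -27, 0, 0, 54],
    [4, -27, 0, 0, 54],
    [4, -27, 0, 0, 54],
    [4, -26, 0, 0, 54],
    [3, -14, 0, 0, 54],
    [0, 0, 0, -3, 54]
  ]
}}

```text
time: 20.98
eef_pos: [0.4568, -0.3452, 0.1782]
tcp_rot: [-0.001, 0.059, 0.998, 0.0]
ft_force: [0.6, 0.7, -1.2]
opening: 0.0569
```

Call:
{"name": "step_arm", "arguments": {
  "commands": [
    [0, 0, 0, 0, 54],
    [0, 0, 0, 0, 54]
  ]
}}

```text
time: 21.15
eef_pos: [0.4583, -0.3423, 0.1788]
tcp_rot: [-0.0, 0.058, 0.998, 0.0]
ft_force: [0.4, -0.5, -1.1]
opening: 0.0572
```

```bash
python3 -c "
from h import *
st();o=ctrl.get_obs()['eef_pos'];print(o)
a=ctrl.get_image('scene')[:,:,::-1]; d=pix('scene',[.46,-.35,.1]).astype(int); o=np.maximum(d-[65,55],0); print(o)
cv2.imwrite('pics/s6.png',cv2.resize(a[o[1]:o[1]+120,o[0]:o[0]+140],None,fx=5,fy=5,interpolation=cv2.INTER_CUBIC))
"
```

```text
ext [ -75.5 -374.3  178.8] yaw 173.36 F [ 0.4 -0.5 -1.1] open 57.2 t 21.15
[ 0.45830102 -0.34231601  0.17877042]
[123  94]
```

View pics/s6.png

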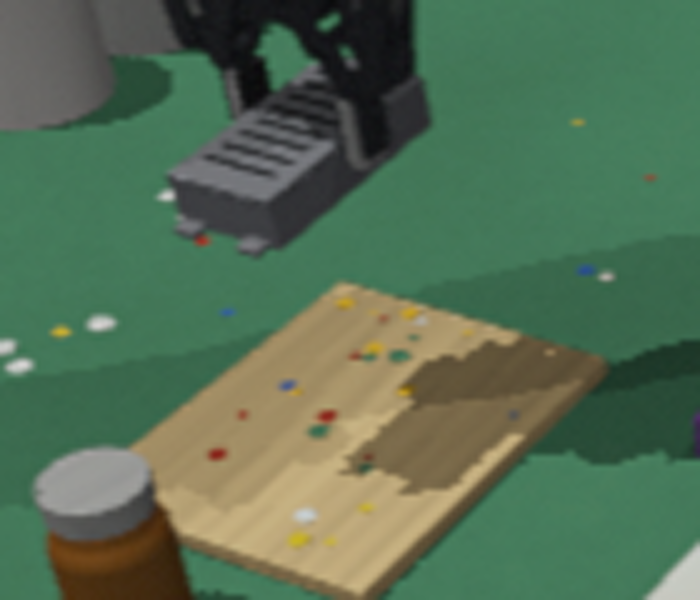

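The cover hangs level-ish in the grip, right way up, both lugs free at crop (190,228) and (255,243), above the board. I check its offset numerically while correcting y, then lower.

Call:
{"name": "step_arm", "arguments": {
  "commands": [
    [0, -6.9, 20, 0, 54],
    [0, 0, 30, 0, 54],
    [0, 0, 30, 0, 54],
    [0, 0, 30, 0, 54],
    [0, 0, 18, 0, 54],
    [0, 0, 5, 0, 54],
    [0, 0, 0, 0, 54],
    [0, 0, 0, 0, 54]
  ]
}}

```text
time: 21.87
eef_pos: [0.4585, -0.3496, 0.0476]
tcp_rot: [0.0, 0.057, 0.998, -0.0]
ft_force: [-0.6, -0.6, -0.3]
opening: 0.057
```

```bash
python3 -c "
from h import *
P=ray('scene',[123+168/5,94+178/5],.189);Q=ray('scene',[123+263/5,94+200/5],.189);print(P,Q)
m=(P+Q)/2; a=np.radians(-6.6); print('centre-TCP along',((m[:2]-[.4583,-.3423])@[np.cos(a),np.sin(a)]-.06)*1e3,'width',np.linalg.norm(P-Q))
o=ctrl.get_obs();print(o['eef_pos'],o['ft_force'])
b=ctrl.get_image('scene')[:,:,::-1]; d=pix('scene',[.46,-.35,.03]).astype(int); o=np.maximum(d-[65,55],0); print(o)
cv2.imwrite('pics/s7.png',cv2.resize(b[o[1]:o[1]+110,o[0]:o[0]+140],None,fx=5,fy=5,interpolation=cv2.INTER_CUBIC))
"
```

```text
[ 0.525596   -0.37482587  0.189     ] [ 0.52833535 -0.32322764  0.189     ]
centre-TCP along 8.983762974283009 width 0.051670891710365104
[ 0.45849397 -0.34956121  0.04763228] [-0.57157387 -0.56109079 -0.34031461]
[127 117]
```

View pics/s7.png

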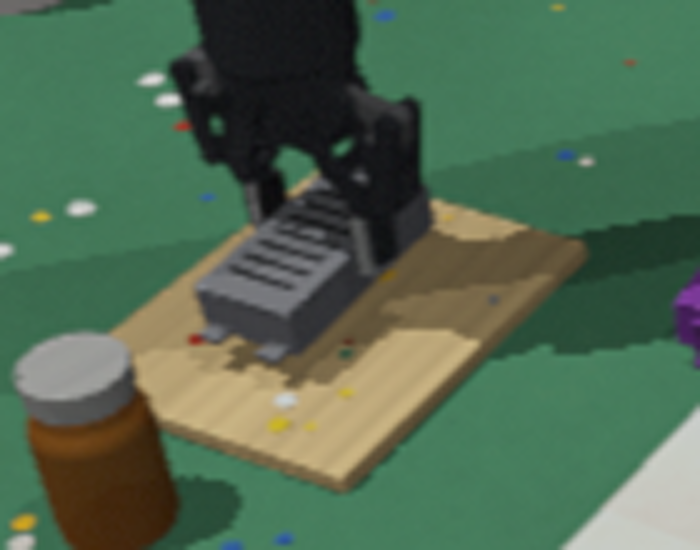

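The cover hovers over the middle of the board (lugs at (215,333) and (270,352)), well clear of the amber jar. Creep down to touch.

Call:
{"name": "step_arm", "arguments": {
  "commands": [
    [2, 0, 4, 0, 54],
    [0, 0, 4, 0, 54],
    [0, 0, 4, 0, 54],
    [0, 0, 0, 0, 54],
    [0, 0, 0, 0, 54]
  ]
}}

```text
time: 22.33
eef_pos: [0.4558, -0.3491, 0.0343]
tcp_rot: [-0.0, 0.057, 0.998, 0.0]
ft_force: [0.5, -0.0, -1.0]
opening: 0.0574
```

Call:
{"name": "step_arm", "arguments": {
  "commands": [
    [0, 0, 1, 0, 54],
    [0, 0, 1, 0, 54],
    [0, 0, 0, 0, 54],
    [0, 0, 0, 0, 54]
  ]
}}

```text
time: 22.67
eef_pos: [0.456, -0.3493, 0.0325]
tcp_rot: [0.0, 0.057, 0.998, -0.0]
ft_force: [0.3, -0.6, -1.4]
opening: 0.0574
```

Call:
{"name": "step_arm", "arguments": {
  "commands": [
    [0, 0, 1, 0, 54],
    [0, 0, 1, 0, 54],
    [0, 0, 0, 0, 54],
    [0, 0, 0, 0, 54]
  ]
}}

```text
time: 23.0
eef_pos: [0.4559, -0.3492, 0.0304]
tcp_rot: [-0.0, 0.057, 0.998, 0.0]
ft_force: [-1.3, -0.1, -1.0]
opening: 0.0573
```

Call:
{"name": "step_arm", "arguments": {
  "commands": [
    [0, 0, 0.5, 0, 54],
    [0, 0, 0.5, 0, 54],
    [0, 0, 0, 0, 54],
    [0, 0, 0, 0, 54]
  ]
}}

```text
time: 23.33
eef_pos: [0.456, -0.3493, 0.0296]
tcp_rot: [0.0, 0.057, 0.998, -0.0]
ft_force: [-0.9, -0.3, -1.8]
opening: 0.0578
```

Call:
{"name": "step_arm", "arguments": {
  "commands": [
    [0, 0, 0.5, 0, 54],
    [0, 0, 0.5, 0, 54],
    [0, 0, 0, 0, 54],
    [0, 0, 0, 0, 54]
  ]
}}

```text
time: 23.67
eef_pos: [0.4559, -0.3494, 0.029]
tcp_rot: [-0.0, 0.057, 0.998, -0.0]
ft_force: [-2.3, 1.3, 5.3]
opening: 0.0572
```

Call:
{"name": "step_arm", "arguments": {
  "commands": [
    [0, 0, 0.5, 0, 54],
    [0, 0, 0.5, 0, 54],
    [0, 0, 0.5, 0, 54],
    [0, 0, 0, 0, 54],
    [0, 0, 0, 0, 54]
  ],
  "force": 20
}}

```text
time: 24.08
eef_pos: [0.4559, -0.3496, 0.0277]
tcp_rot: [-0.0, 0.057, 0.998, -0.0]
ft_force: [-3.8, 1.4, 5.9]
opening: 0.057
```

Call:
{"name": "step_arm", "arguments": {
  "commands": [
    [0, 0, 0.5, 0, 54],
    [0, 0, 0.5, 0, 54],
    [0, 0, 0, 0, 54],
    [0, 0, 0, 0, 54]
  ]
}}

```text
time: 24.42
eef_pos: [0.4559, -0.3497, 0.0268]
tcp_rot: [-0.0, 0.057, 0.998, -0.0]
ft_force: [-4.2, 2.3, 8.0]
opening: 0.057
```

Call:
{"name": "step_arm", "arguments": {
  "commands": [
    [0, 0, 0.5, 0, 54],
    [0, 0, 0.5, 0, 54],
    [0, 0, 0.5, 0, 54],
    [0, 0, 0, 0, 54],
    [0, 0, 0, 0, 54]
  ]
}}

```text
time: 24.83
eef_pos: [0.456, -0.3498, 0.0255]
tcp_rot: [0.0, 0.057, 0.998, -0.001]
ft_force: [-4.8, 2.2, 8.8]
opening: 0.0572
```

Call:
{"name": "step_arm", "arguments": {
  "commands": [
    [0, 0, 0, 0, 58],
    [0, 0, 0, 0, 60],
    [0, 0, 0, 0, 62],
    [0, 0, 0, 0, 66],
    [0, 0, 0, 0, 75],
    [0, 0, 0, 0, 85],
    [0, 0, 0, 0, 85],
    [0, 0, 0, 0, 85]
  ]
}}

```text
time: 25.5
eef_pos: [0.456, -0.3493, 0.0245]
tcp_rot: [0.0, 0.057, 0.998, -0.0]
ft_force: [0.3, 0.0, -0.2]
opening: 0.0854
```

Call:
{"name": "step_arm", "arguments": {
  "commands": [
    [0, 0, -5, 0, 85],
    [0, 0, -20, 0, 85],
    [0, 0, -35, 0, 85],
    [0, 0, -35, 0, 85],
    [0, 0, -35, 0, 85],
    [0, 0, -20, 0, 85],
    [0, 0, 0, 0, 85]
  ]
}}

```text
time: 26.08
eef_pos: [0.4576, -0.3512, 0.1808]
tcp_rot: [0.003, 0.057, 0.998, -0.003]
ft_force: [1.8, -0.5, 0.7]
opening: 0.085
```

```bash
python3 -c "
from h import *
o=ctrl.get_obs();print(o['eef_pos'],o['ft_force'],o['time'])
b=ctrl.get_image('scene')[:,:,::-1]
cv2.imwrite('pics/s8f.png',b); d=pix('scene',[.46,-.35,.03]).astype(int); o=np.maximum(d-[65,55],0); print(o)
cv2.imwrite('pics/s8.png',cv2.resize(b[o[1]:o[1]+110,o[0]:o[0]+140],None,fx=5,fy=5,interpolation=cv2.INTER_CUBIC))
"
```

```text
[ 0.45762211 -0.35124773  0.18079331] [ 1.7856753  -0.49792131  0.72206637] 26.0833
[127 117]
```

View pics/s8.png

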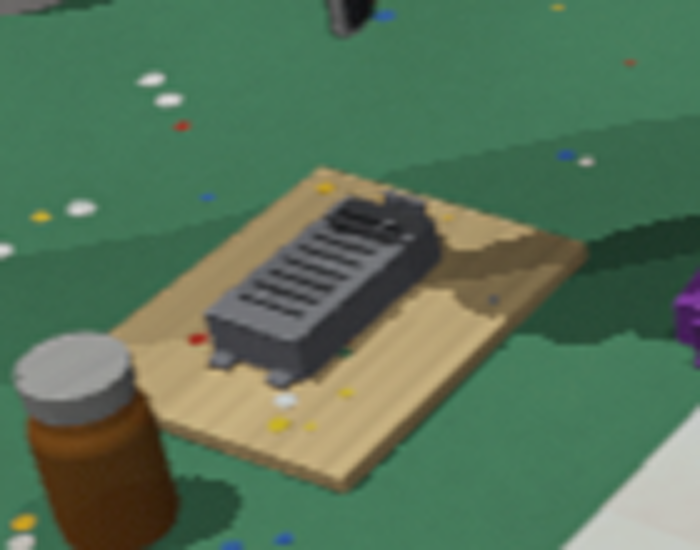

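```bash
python3 -c "
from h import *
g=lambda u,v:ray('scene',[127+u/5,117+v/5],.040)
a,b,c,d=g(207,315),g(303,343),g(437,232),g(342,205)
print(a,b,c,d,'mid',(a+b+c+d)/4,'len',np.linalg.norm(b-c),np.linalg.norm(a-d),'w',np.linalg.norm(a-b))
i=ctrl.get_image('scene')[:,:,::-1]; j=cv2.imread('pics/scene0.png')
for n,s in(('tray',(slice(185,285),slice(405,510))),('jar',(slice(180,232),slice(128,165)))): print(n,cv2.absdiff(i[s],j[s]).max(),cv2.absdiff(i[s],j[s]).mean())
cv2.imwrite('pics/fin.png',i)
"
```

```text
[ 0.52207142 -0.38158429  0.04      ] [ 0.52677777 -0.32363798  0.04      ] [ 0.41858846 -0.30794097  0.04      ] [ 0.41237516 -0.36894696  0.04      ] mid [ 0.4699532  -0.34552755  0.04      ] len 0.10932210680978058 0.11042179657697651 w 0.058137116201422846
tray 6 3.2856825396825395
jar 16 3.5415800415800414
```

View pics/fin.png

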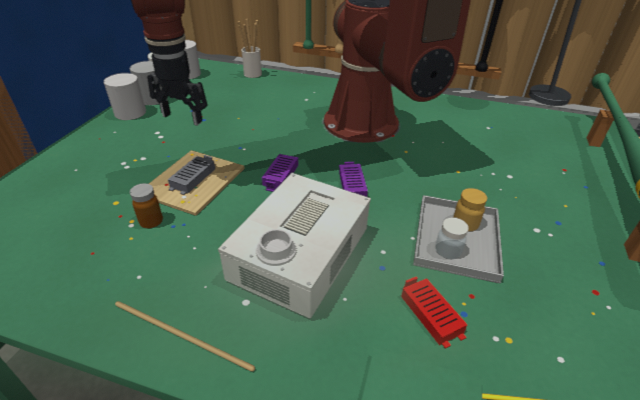

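The final view shows the cover on the board (192,174), the filter exposed in the bay (308,213), the jars unmoved, and the gripper clear.

```bash
python3 -c "
from workcell import ctrl
print(ctrl.close_job())"
```

```text
the job is handed in; nothing more can be done
None
```

The cover is off the extractor and lying flat, right way up, near the middle of the plywood board, with the filter in view. The job is handed in at about 26 s on the robot's clock.

- **Tab:** I pushed it in with the shut fingertips, holding about 13–16.5 N inwards, and raised the tab end about 12 mm before backing away.
- **Lugs:** I gripped the cover across its sides and drew it about 13 mm towards -x. The draw snagged once at 10.6 N, then let go. I did not find the cause; 10.6 N is below the 15 N catch limit, and the cover was seen to come along with the gripper.
- **Placing:** I lowered the cover to contact, let it level out on the board, and released it without a drop.

**Last checks:**
- The cover's centre is within about 7 mm of the board's centre; two estimates from the picture gave 4 and 7 mm.
- In that measurement the cover came out 110 mm long against the true 120 mm. I read this as a corner-picking error at the partly shaded tab end, since the width matched.
- The amber jar and the tray with its two jars look the same as in the first picture.
- The gripper was open and clear of everything at hand-in.

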